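# Find the released bay of the burn-in box and push its cover open

## Task

Three of the four identical covers on the burn-in box are locked and one has been released. Press with the fingertips on the ribbed heel pad of each cover in turn, without forcing the locked ones, until you find the one that rocks and lifts its front edge, then push that raised edge up and back until the cover stands fully open, and take the hand away. Push only, do not grip the cover, and leave the multimeter and the loose transistors where they lie.

Things in the scene. Friction and masses are not known exactly. Their poses are not given: they have to be found in the camera images.
- box: Blue burn-in box fixed to the bench, 178 mm (x) by 344 mm (y) by 62 mm high. Origin: on the bench under the covers' hinge line, mid row; x to its back, y along the row to cover A. Front face at x = -88 mm, back at +90. Its flat top has four covers A, B, C, D at y = +117, +39, -39, -117 mm over wells 56 mm deep; in front of them only lamps 4 mm high, behind them a switch 5 mm high.
- cover_a (a joint): Angle of cover A, rad: 0 shut, 1.57 upright, 1.83 fully open at its stop. The cover is an aluminium plate 110 x 64 x 5 mm flush in the box top, hinged across its width at box x = 0, 2.5 mm below the top: front part 65 mm to the box front, heel 45 mm to the back. Pressing the heel down lifts the front edge.
- heel_a (a point): Spot to press on cover A: centre of the ribbed black pad (30 x 50 mm) on top of its heel, 26 mm behind the hinge line, 19 mm from the cover's back edge. Turns with the cover: x to its back edge, y along its width, z out of its top face.
- front_a (a point): Middle of the front edge of cover A, on its top face, 65 mm in front of the hinge line. Rises as the cover tilts. Below about 0.8 rad a level push on this edge can bind; press the heel deeper first (a tip 25 mm below the box top gives about 1 rad, the well is free there under the free cover) or push upward as well.
- cover_b (a joint): Angle of cover B, rad: 0 shut, 1.57 upright, 1.83 fully open at its stop. Same plate as cover A. Of the four covers one is free, a different one each time, and three are locked from inside; nothing shows which.
- heel_b (a point): Spot to press on cover B: centre of the ribbed black pad (30 x 50 mm) on top of its heel, 26 mm behind the hinge line, 19 mm from the cover's back edge. Turns with the cover: x to its back edge, y along its width, z out of its top face.
- front_b (a point): Middle of the front edge of cover B, on its top face, 65 mm in front of the hinge line. Rises as the cover tilts. Below about 0.8 rad a level push on this edge can bind; press the heel deeper first (a tip 25 mm below the box top gives about 1 rad, the well is free there under the free cover) or push upward as well.
- cover_c (a joint): Angle of cover C, rad: 0 shut, 1.57 upright, 1.83 fully open at its stop. Same plate as cover A. The free cover turns against an even drag of 0.035 N m (2 to 3 N at the heel) and stays at any angle where it is left.
- heel_c (a point): Spot to press on cover C: centre of the ribbed black pad (30 x 50 mm) on top of its heel, 26 mm behind the hinge line, 19 mm from the cover's back edge. Turns with the cover: x to its back edge, y along its width, z out of its top face.
- front_c (a point): Middle of the front edge of cover C, on its top face, 65 mm in front of the hinge line. Rises as the cover tilts. Below about 0.8 rad a level push on this edge can bind; press the heel deeper first (a tip 25 mm below the box top gives about 1 rad, the well is free there under the free cover) or push upward as well.
- cover_d (a joint): Angle of cover D, rad: 0 shut, 1.57 upright, 1.83 fully open at its stop. Same plate as cover A. A locked cover gives up to 0.05 rad at the heel (about 1 mm), then stops hard.
- heel_d (a point): Spot to press on cover D: centre of the ribbed black pad (30 x 50 mm) on top of its heel, 26 mm behind the hinge line, 19 mm from the cover's back edge. Turns with the cover: x to its back edge, y along its width, z out of its top face.
- front_d (a point): Middle of the front edge of cover D, on its top face, 65 mm in front of the hinge line. Rises as the cover tilts. Below about 0.8 rad a level push on this edge can bind; press the heel deeper first (a tip 25 mm below the box top gives about 1 rad, the well is free there under the free cover) or push upward as well.
- multimeter: Yellow and black hand multimeter, 159 x 79 x 46 mm, lying on the bench to the right of the box. Origin: centre of its underside. Bystander.
- can_transistor_0: Metal can transistor, 25 x 37 x 9 mm, loose on the bench in front of the left half of the box. Origin: centre of its underside. Bystander.
- can_transistor_1: Metal can transistor, 25 x 37 x 9 mm, loose on the bench in front of the right half of the box. Origin: centre of its underside. Bystander.

How it is judged:
By the outcome, as a careful person would: the job done as asked, in the order asked, and still so for the second after the job is handed in, with the robot touching nothing.
It also fails if it takes over 48 s, if anything falls off the work surface, if the arm or the gripper's body presses on something with over 40 N, if the wrist force passes 120 N, or if a joint passes its speed limit or range.

## Robot

A 6-joint arm with a two-finger parallel gripper is mounted at the origin on a cart in front of the work surface, level with it; the furniture and walls round the work are solid. World frame = base frame: x ahead of the robot, y to its left, z up, the work surface at z = 0. Lengths are in mm, angles in rad, forces in N, time in s.
With the tool pointing down it reaches from about 300 to 950 mm from the base axis. Payload 3.1 kg.
Tool frame: the origin (TCP) lies on the centre line of the jaws, within the pads' length; the fingertips stand 8 mm ahead of it and the grasp point (between the pads) lies 11 mm behind it; z points along the fingers, y is the line along which they close (so a half turn about z gives the same grasp; the last joint's range is limited). The gripper opens to 85 mm and grips with 20 to 120 N. Pads are 22 mm wide; open, the fingers measure 114 mm over their backs; the gripper's body (76 mm by 85 mm) begins 54 mm behind the grasp point. The pads swing forward as they close: fully open they stand 13 mm farther back than shut.
Start: joints at [-1.309, 0.308, 1.634, -0, 1.2, -0.07], TCP at [203.564, -590.926, 239.272] pointing down, gripper open.
Joint ranges: [-3.06, 3.06], [-0.79, 1.96], [0.05, 2.63], [-1.19, 4.34], [0.05, 2.64], [-2.94, 2.94]. Speed limits (rad/s): [2.79, 2.79, 3.14, 3.14, 3.14, 3.14].

## Interface

Orientations are given as a unit quaternion [w, x, y, z].
In Python, from plant import * gives the robot as it stands.
- The arm moves only by the tool step_arm, never from a script. Its arguments are lists of equal length, an entry for each row: "travel": the shift along the tool's x, y, z as a fraction of full scale, a list of three; "rot": the turn, a rotation vector about the tool's x, y, z as a fraction of full scale, a list of three. In form: {"travel": [[dx, dy, dz], ...], "rot": [[ax, ay, az], ...]}. A call has 1 to 12 rows; each row shifts and turns the commanded pose from where the row before left it, along the tool's axes as they then stand; what a row does not reach is not made up. Full scale, the value 1, is 0.025 m for a shift and 6 degrees for a turn. A row lasts 1/12 s, in which the tool goes at most 41.7 mm and 7.16 degrees, less where a joint would pass 70% of its speed; a pose out of reach is approached as far as the arm can. A call with a number of a shift or a turn outside -1 to 1 is refused whole. A call with a gripper value outside its range is refused whole. "grip" is the opening, from -1 (shut) to 1 (fully open), set as the call begins (left out, the last holds). The fingers move at their own pace and stop on an object; the grip force is fixed at half the most. Time passes only in rows, so rows that do not move let the fingers close. It gives the time, the measured TCP pose, the force, the opening and the grip force at its end, in the units of the state.
- sense(): the state, without advancing time (a new reading comes with each control period).
- get_image(name): name is "scene" or "side" or "wrist"; returns the picture (384x512x3 uint8, blue, green, red); there is no depth.
- camera_model(name): a dict with "vertical_fov" (degrees; the focal length in pixels is half the picture's height over the tangent of half this angle, whatever the lens; pixels are square), "cx", "cy" (the principal point, pixels), "camera_from_world" (4x4, takes a point from world to camera coordinates). Camera axes: x right, y down, z forward; pixel columns grow to the right and rows downward; lengths in mm; the calibration is good to about 2 mm. A picture is of the moment at which its call begins: read the wrist's pose just before it. camera_model takes no time and is no camera call; for the wrist camera it gives the pose at the moment of the call.
- finish_job(): hands the job in; it is judged then, once.
The state is a dict: "t": time; "joint_positions": joint angles; "joint_velocities": joint speeds; "joint_efforts": joint torques, N m; "position": TCP position; "eef_rot": TCP orientation; "force": force on the tool from outside, world axes, zero at the start; "moment": the same for the moment, N m; "finger_gap": finger opening in mm; "grip_force": force on a finger pad.
Only numpy, scipy, OpenCV 4.12 (cv2) and the standard library are available. Lean on these libraries where they do the work, as an engineer would, in place of code of your own. Each camera call takes 0.05 s, during which the arm holds its last target. There are 200 camera calls.

## Working session

There is one attempt and no reset: what is moved stays moved. The work goes in short steps, Python scripts to look and compute and a tool call to move; the robot and the scene stay as the last step left them, time stands still between calls to the robot, and variables do not carry over. Pictures are saved under pics/ and viewed, at most 10 in all, crops included, and the job is handed in when it is done.

Besides the shell and the picture viewer there is one more tool, called after "Request:" by a JSON object that holds its "fn" and its "kwargs". step_arm: Moves the arm, as the interface text tells. Its arguments: {"type":"object","properties":{"travel":{"type":"array","items":{"type":"array","items":{"type":"number"}}},"rot":{"type":"array","items":{"type":"array","items":{"type":"number"}}},"grip":{"type":"number"}},"required":["travel","rot"]}

```bash
mkdir -p pics
python3 - <<'E'
from plant import *
import cv2, numpy as np
s=sense();print(s['t'],s['position'],s['eef_rot'],s['finger_gap'],s['force'])
for n in("scene","side"):
    im=get_image(n);cv2.imwrite(f"pics/{n}0.png",im)
    m=camera_model(n);print(n,m['vertical_fov'],m['cx'],m['cy']);print(np.round(m['camera_from_world'],3))
E
```

```text
0.0 [ 203.33906716 -590.17386349  238.06128879] [-1.12340392e-03  9.86269541e-01  1.65139687e-01 -1.21489201e-04] 85.48270434632063 [ 0.58326442 -0.36229558  0.04879687]
scene 56.989689658397 254.7995814146963 193.4571932661604
[[-8.97000e-01 -4.42000e-01  1.10000e-02  3.62009e+02]
 [-2.91000e-01  5.72000e-01 -7.67000e-01  3.42941e+02]
 [ 3.33000e-01 -6.91000e-01 -6.42000e-01  5.24933e+02]
 [ 0.00000e+00  0.00000e+00  0.00000e+00  1.00000e+00]]
side 45.645452250891225 261.19058174527197 194.21793167965026
[[-1.00000e+00 -2.10000e-02 -9.00000e-03  5.39939e+02]
 [-1.00000e-03  4.33000e-01 -9.02000e-01  1.76428e+02]
 [ 2.30000e-02 -9.01000e-01 -4.33000e-01  6.23791e+02]
 [ 0.00000e+00  0.00000e+00  0.00000e+00  1.00000e+00]]
```

View pics/scene0.png

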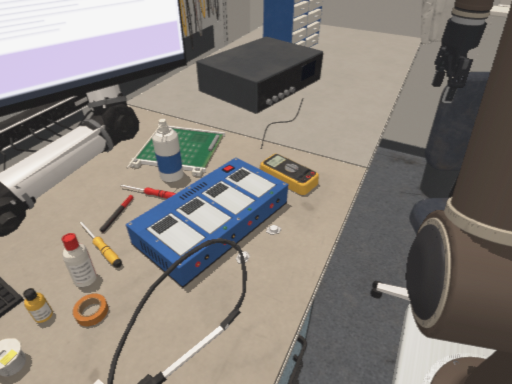

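View pics/side0.png

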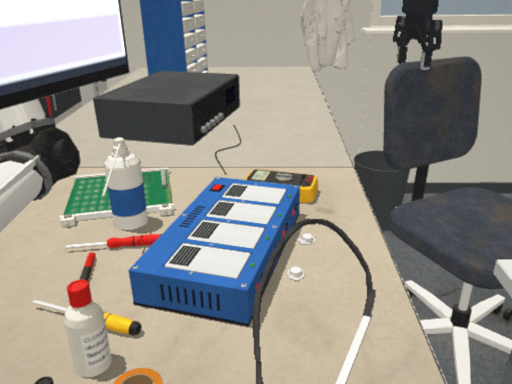

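Run:
```python
import cv2
a=cv2.imread("pics/scene0.png")[150:290,120:310];cv2.imwrite("pics/c1.png",cv2.resize(a,None,fx=4,fy=4,interpolation=2))
a=cv2.imread("pics/side0.png")[170:325,125:325];cv2.imwrite("pics/c2.png",cv2.resize(a,None,fx=3.8,fy=3.8,interpolation=2))
```

```text
(no output)
```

View pics/c1.png

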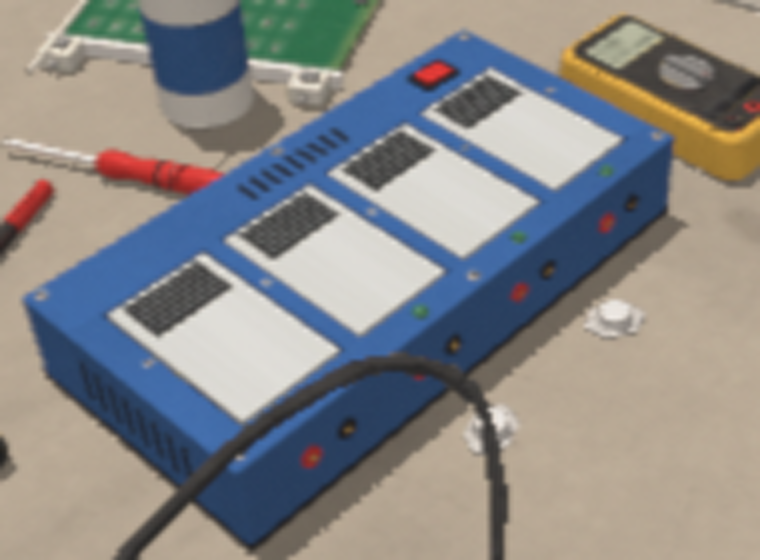

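View pics/c2.png

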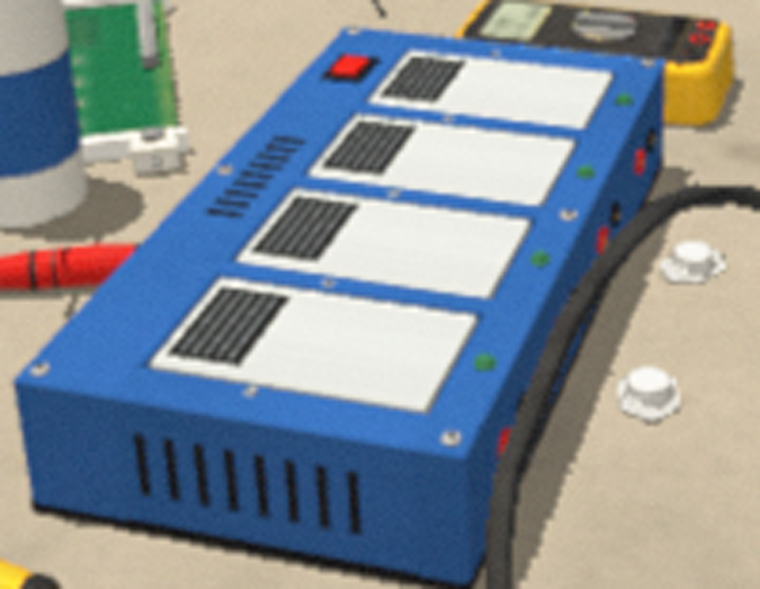

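```bash
cat > h.py <<'E'
from plant import *
import cv2, numpy as np
from scipy.optimize import least_squares
from scipy.spatial.transform import Rotation as R
def proj(m,P):
    T=np.array(m['camera_from_world']);f=192/np.tan(np.radians(m['vertical_fov']/2))
    q=np.c_[P,np.ones(len(P))]@T.T
    return q[:,:2]/q[:,2:3]*f+[m['cx'],m['cy']]
E
python3 - <<'E'
from h import *
ms,md=camera_model('scene'),camera_model('side')
L=np.array([[x,y+s*32,62] for y,o in((117,0),(-117,0)) for x,s in((45,1),(45,-1),(-65,-1),(-65,1))],float)
a=np.array([[108,316],[205,254],[342,350],[243,422],[422,112],[490,68],[622,138],[557,189]])/4+[120,150]
b=np.array([[150,370],[220,278],[478,317],[430,411],[368,104],[410,50],[613,72],[583,128]])/3.8+[125,170]
def W(p): 
    c,s=np.cos(p[2]),np.sin(p[2]);return np.c_[L[:,0]*c-L[:,1]*s+p[0],L[:,0]*s+L[:,1]*c+p[1],L[:,2]]
for z in (0,1):
  def f(p,w=(1,1)): return np.r_[w[0]*(proj(ms,W(p))-a).ravel(),w[1]*(proj(md,W(p))-b).ravel()]
  if z==0:
    for w in((1,1),(1,0),(0,1)):
      r=least_squares(f,[500,0,0],args=(w,));print(w,r.x,np.degrees(r.x[2]),np.abs(r.fun).max(),np.sqrt(np.mean(r.fun**2)))
# epipolar for cable points of the scene
f=192/np.tan(np.radians(ms['vertical_fov']/2));Ti=np.linalg.inv(np.array(ms['camera_from_world']))
for uv in((217,240),(237,315),(243,270),(165,278)):
  d=np.array([(uv[0]-ms['cx'])/f,(uv[1]-ms['cy'])/f,1])
  for s in range(400,800,50):
    P=(Ti@np.r_[d*s,1])[:3];print(uv,np.round(P),np.round(proj(md,P[None])[0]))
E
```

```text
(1, 1) [ 5.96875716e+02 -1.73969670e+02 -2.53718089e-01] -14.536975673975261 1.387783419567313 0.5102024180637027
(1, 0) [ 5.96196255e+02 -1.74962665e+02 -2.53857530e-01] -14.544965085937335 0.6504826818093647 0.19475442017892952
(0, 1) [ 5.97203794e+02 -1.72480894e+02 -2.53053934e-01] -14.498922391071043 0.7647554348151289 0.2763157324341893
(217, 240) [406.  99. 298.] [403. 139.]
(217, 240) [425.  71. 261.] [372. 165.]
(217, 240) [445.  42. 224.] [345. 187.]
(217, 240) [465.  14. 187.] [323. 206.]
(217, 240) [484. -14. 150.] [304. 221.]
(217, 240) [504. -43. 112.] [288. 235.]
(217, 240) [523. -71.  75.] [273. 247.]
(217, 240) [ 543. -100.   38.] [261. 258.]
(237, 315) [361. 138. 234.] [456. 222.]
(237, 315) [375. 114. 188.] [425. 251.]
(237, 315) [389.  91. 143.] [399. 275.]
(237, 315) [403.  67.  98.] [377. 295.]
(237, 315) [417.  43.  52.] [359. 312.]
(237, 315) [430.  20.   7.] [342. 327.]
(237, 315) [444.  -4. -38.] [328. 340.]
(237, 315) [458. -27. -83.] [316. 351.]
(243, 270) [370. 106. 273.] [441. 168.]
(243, 270) [385.  78. 232.] [411. 195.]
(243, 270) [400.  50. 192.] [386. 217.]
(243, 270) [415.  23. 152.] [364. 235.]
(243, 270) [430.  -5. 111.] [346. 251.]
(243, 270) [445. -32.  71.] [330. 265.]
(243, 270) [460. -60.  30.] [316. 277.]
(243, 270) [475. -88. -10.] [304. 288.]
(165, 278) [446. 150. 265.] [366. 197.]
(165, 278) [471. 128. 223.] [331. 226.]
(165, 278) [495. 106. 182.] [302. 251.]
(165, 278) [520.  84. 141.] [277. 272.]
(165, 278) [544.  61.  99.] [256. 290.]
(165, 278) [569.  39.  58.] [237. 306.]
(165, 278) [593.  17.  17.] [221. 319.]
(165, 278) [618.  -5. -25.] [207. 331.]
```

Request:
{"fn": "step_arm", "kwargs": {"travel": [[0,0,0],[0,0,0],[0.5,-0.6,0],[0.8,-0.9,0],[0.8,-0.9,0],[0.8,-0.95,0],[0.75,-0.96,0],[0.75,-0.96,0],[0.75,-0.96,0],[0.75,-0.96,0]], "rot": [[0,0,0.9],[0,0,0.9],[0,0,0.9],[0,0,0.9],[0,0,0.9],[0,0,0.9],[0,0,0.18],[0,0,0],[0,0,0],[0,0,0]], "grip": -1}}

```text
t: 0.93
position: [373.7, -432.5, 238.8]
eef_rot: [-0.0, 0.992, -0.126, -0.0]
force: [0.2, 0.5, -0.9]
finger_gap: -0.3
grip_force: 0.0
```

```bash
cat >> h.py <<'E'
B=np.array([596.9,-174,0]);YAW=-0.2537
Rb=R.from_euler('z',YAW)
def st(img=None):
    s=sense();q=s['eef_rot'];r=R.from_quat([q[1],q[2],q[3],q[0]])
    p=Rb.inv().apply(np.array(s['position'])-B)
    rel=(Rb*R.from_euler('x',np.pi)).inv()*r
    print('t',round(s['t'],2),'tcp in box',np.round(p,1),'tip over top',round(p[2]-8-62,1),'rot err deg(tool)',np.round(np.degrees(rel.as_rotvec()),2),'gap',round(s['finger_gap'],1),'F',np.round(s['force'],1),'j',np.round(s['joint_positions'],2))
    return p
E
python3 -c "
from h import *
st()"
```

```text
t 0.93 tcp in box [-151.2 -306.2  238.8] tip over top 168.8 rot err deg(tool) [ 0.04 -0.04 -0.05] gap -0.3 F [ 0.2  0.5 -0.9] j [-0.93  0.21  1.76  0.    1.17  0.89]
```

Request:
{"fn": "step_arm", "kwargs": {"travel": [[0.8,-0.84,0],[0.8,-0.84,0],[0.8,-0.84,0],[0.8,-0.84,0.3],[0.8,-0.84,0.5],[0.8,-0.84,0.8],[0.8,-0.84,0.8],[0.8,-0.84,0.8],[0,0,0.8],[0,0,0],[0,0,0]], "rot": [[0,0,0],[0,0,0],[0,0,0],[0,0,0],[0,0,0],[0,0,0],[0,0,0],[0,0,0],[0,0,0],[0,0,0],[0,0,0]]}}

```text
t: 1.85
position: [568.4, -310.0, 137.1]
eef_rot: [-0.001, 0.992, -0.126, -0.002]
force: [-0.5, -0.2, 0.1]
finger_gap: -0.1
grip_force: 0.0
```

```bash
python3 -c "
from h import *
st();cv2.imwrite('pics/w1.png',get_image('wrist'))
m=camera_model('wrist')
for n,y in (('D',-117),('C',-39)):
  L=np.array([[45,y+32,62],[45,y-32,62],[-65,y-32,62],[-65,y+32,62],[26,y,62]],float)
  print(n,np.round(proj(m,Rb.apply(L)+B)).tolist())
"
```

```text
t 1.85 tcp in box [   6.6 -138.8  137.1] tip over top 67.1 rot err deg(tool) [ 0.07 -0.29 -0.12] gap -0.1 F [-0.5 -0.2  0.1] j [-0.57  0.46  1.65 -0.    1.04  1.26]
D [[181.0, 157.0], [270.0, 157.0], [268.0, 291.0], [190.0, 291.0], [226.0, 183.0]]
C [[72.0, 157.0], [161.0, 157.0], [173.0, 291.0], [95.0, 291.0], [120.0, 183.0]]
```

View pics/w1.png

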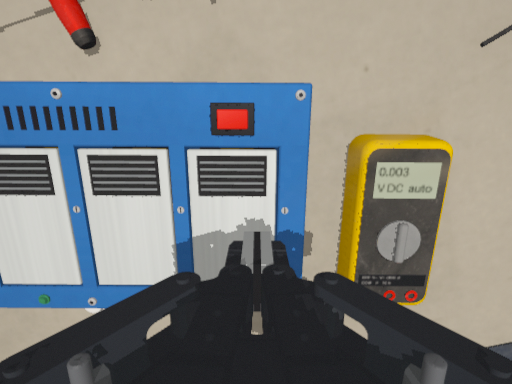

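Request:
{"fn": "step_arm", "kwargs": {"travel": [[0.44,-0.4,0],[0.44,-0.4,0.4],[0,0,0.8],[0,0,0.8],[0,0,0.3],[0,0,0.1],[0,0,0]], "rot": [[0,0,0],[0,0,0],[0,0,0],[0,0,0],[0,0,0],[0,0,0],[0,0,0]]}}

```text
t: 2.48
position: [596.4, -297.6, 79.7]
eef_rot: [0.0, 0.992, -0.126, 0.0]
force: [0.4, 0.5, -0.2]
finger_gap: -0.2
grip_force: 0.0
```

```bash
cat >> h.py <<'E'
E
python3 -c "
from h import *
st();cv2.imwrite('pics/w2.png',get_image('wrist'))
m=camera_model('wrist')
for n,y in (('D',-117),('C',-39)):
  L=np.array([[45,y+32,62],[45,y-32,62],[26,y,62]],float)
  print(n,np.round(proj(m,Rb.apply(L)+B)).tolist())
"
```

```text
t 2.48 tcp in box [  30.6 -119.8   79.7] tip over top 9.7 rot err deg(tool) [-0.    0.02 -0.03] gap -0.2 F [ 0.4  0.5 -0.2] j [-0.53  0.56  1.63  0.    0.96  1.3 ]
D [[193.0, 216.0], [310.0, 216.0], [252.0, 248.0]]
C [[51.0, 216.0], [167.0, 216.0], [114.0, 248.0]]
```

View pics/w2.png

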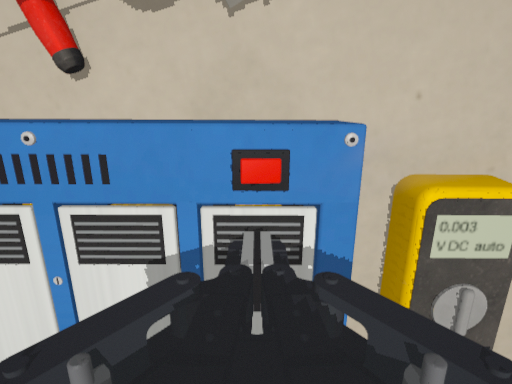

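Request:
{"fn": "step_arm", "kwargs": {"travel": [[0,0,0.15],[0,0,0.12],[0,0,0]], "rot": [[0,0,0],[0,0,0],[0,0,0]]}}

```text
t: 2.78
position: [596.3, -297.5, 72.8]
eef_rot: [0.0, 0.992, -0.126, 0.0]
force: [0.0, 1.2, -0.6]
finger_gap: 0.2
grip_force: 0.0
```

Request:
{"fn": "step_arm", "kwargs": {"travel": [[0,0,0.06],[0,0,0]], "rot": [[0,0,0],[0,0,0]]}}

```text
t: 2.95
position: [596.2, -297.3, 71.0]
eef_rot: [-0.0, 0.992, -0.126, -0.0]
force: [0.4, -0.1, -0.3]
finger_gap: 0.3
grip_force: 0.0
```

Request:
{"fn": "step_arm", "kwargs": {"travel": [[0,0,0.04],[0,0,0]], "rot": [[0,0,0],[0,0,0]]}}

```text
t: 3.12
position: [596.3, -297.3, 70.1]
eef_rot: [0.0, 0.992, -0.126, 0.0]
force: [0.3, 0.1, 0.1]
finger_gap: 0.4
grip_force: 0.0
```

Contact should be next; 1 mm at a time.

Request:
{"fn": "step_arm", "kwargs": {"travel": [[0,0,0.04],[0,0,0]], "rot": [[0,0,0],[0,0,0]]}}

```text
t: 3.28
position: [596.4, -297.4, 69.6]
eef_rot: [0.0, 0.992, -0.126, 0.0]
force: [0.3, 0.7, 3.7]
finger_gap: -0.0
grip_force: 1.4
```

Request:
{"fn": "step_arm", "kwargs": {"travel": [[0,0,0.03],[0,0,0]], "rot": [[0,0,0],[0,0,0]]}}

```text
t: 3.45
position: [596.5, -297.4, 69.5]
eef_rot: [0.0, 0.992, -0.126, 0.0]
force: [-1.2, 0.7, 5.8]
finger_gap: -0.1
grip_force: 3.2
```

Request:
{"fn": "step_arm", "kwargs": {"travel": [[0,0,0.04],[0,0,0]], "rot": [[0,0,0],[0,0,0]]}}

```text
t: 3.62
position: [596.5, -297.4, 69.4]
eef_rot: [0.0, 0.992, -0.126, -0.0]
force: [-4.6, 2.4, 9.6]
finger_gap: -0.2
grip_force: 5.1
```

Request:
{"fn": "step_arm", "kwargs": {"travel": [[0,0,0.04],[0,0,0]], "rot": [[0,0,0],[0,0,0]]}}

```text
t: 3.78
position: [596.5, -297.4, 69.4]
eef_rot: [-0.0, 0.992, -0.126, -0.0]
force: [-4.3, 2.7, 14.2]
finger_gap: 0.1
grip_force: 7.0
```

Request:
{"fn": "step_arm", "kwargs": {"travel": [[0,0,-0.3],[0,0,-0.5],[0,-0.78,0],[0,-0.78,0],[0,-0.78,0],[0,-0.78,0],[0,0,0.3],[0,0,0.26],[0,0,0]], "rot": [[0,0,0],[0,0,0],[0,0,0],[0,0,0],[0,0,0],[0,0,0],[0,0,0],[0,0,0],[0,0,0]]}}

```text
t: 4.53
position: [614.4, -221.7, 70.4]
eef_rot: [-0.0, 0.992, -0.126, -0.001]
force: [-1.5, -0.1, -0.1]
finger_gap: 0.0
grip_force: 0.0
```

```bash
python3 -c "
from h import *
st()"
```

```text
t 4.53 tcp in box [ 28.9 -41.7  70.4] tip over top 0.4 rot err deg(tool) [-0.   -0.17 -0.09] gap 0.0 F [-1.5 -0.1 -0.1] j [-0.41  0.55  1.66 -0.    0.93  1.41]
```

Request:
{"fn": "step_arm", "kwargs": {"travel": [[0,0,0.04],[0,0,0]], "rot": [[0,0,0],[0,0,0]]}}

```text
t: 4.7
position: [615.2, -222.7, 70.8]
eef_rot: [0.0, 0.992, -0.127, -0.0]
force: [0.0, 0.5, 0.3]
finger_gap: 0.0
grip_force: 0.0
```

Request:
{"fn": "step_arm", "kwargs": {"travel": [[0,0,0.05],[0,0,0]], "rot": [[0,0,0],[0,0,0]]}}

```text
t: 4.87
position: [615.8, -222.6, 70.2]
eef_rot: [0.0, 0.992, -0.126, 0.0]
force: [0.4, 0.1, -0.0]
finger_gap: -0.1
grip_force: 0.0
```

Request:
{"fn": "step_arm", "kwargs": {"travel": [[0,0,0.05],[0,0,0]], "rot": [[0,0,0],[0,0,0]]}}

```text
t: 5.03
position: [615.9, -222.5, 69.6]
eef_rot: [0.0, 0.992, -0.126, 0.0]
force: [-1.1, -0.6, 2.2]
finger_gap: -0.2
grip_force: 1.4
```

Request:
{"fn": "step_arm", "kwargs": {"travel": [[0,0,0.05],[0,0,0]], "rot": [[0,0,0],[0,0,0]]}}

```text
t: 5.2
position: [616.0, -222.6, 69.5]
eef_rot: [0.001, 0.992, -0.126, 0.0]
force: [-3.9, -0.3, 9.5]
finger_gap: -0.1
grip_force: 4.3
```

Request:
{"fn": "step_arm", "kwargs": {"travel": [[0,0,0.05],[0,0,0]], "rot": [[0,0,0],[0,0,0]]}}

```text
t: 5.37
position: [616.0, -222.6, 69.3]
eef_rot: [0.001, 0.992, -0.126, -0.0]
force: [-6.0, 0.6, 15.0]
finger_gap: -0.1
grip_force: 6.7
```

C is locked too. On to B.

Request:
{"fn": "step_arm", "kwargs": {"travel": [[0,0,-0.3],[0,0,-0.5],[0,-0.78,0],[0,-0.78,0],[0,-0.78,0],[0,-0.78,0],[0,0,0.3],[0,0,0.3],[0,0,0],[0,0,0]], "rot": [[0,0,0],[0,0,0],[0,0,0],[0,0,0],[0,0,0],[0,0,0],[0,0,0],[0,0,0],[0,0,0],[0,0,0]]}}

```text
t: 6.2
position: [634.3, -146.9, 70.3]
eef_rot: [0.0, 0.992, -0.126, -0.001]
force: [-0.0, -0.9, 0.3]
finger_gap: 0.1
grip_force: 0.0
```

Request:
{"fn": "step_arm", "kwargs": {"travel": [[0,0,0.05],[0,0,0]], "rot": [[0,0,0],[0,0,0]]}}

```text
t: 6.37
position: [634.8, -147.1, 69.8]
eef_rot: [0.0, 0.992, -0.127, -0.0]
force: [0.3, -0.7, -0.1]
finger_gap: 0.3
grip_force: 0.0
```

Request:
{"fn": "step_arm", "kwargs": {"travel": [[0,0,0.05],[0,0,0]], "rot": [[0,0,0],[0,0,0]]}}

```text
t: 6.53
position: [635.2, -147.0, 69.0]
eef_rot: [0.0, 0.992, -0.126, 0.0]
force: [-0.9, -0.1, -0.1]
finger_gap: -0.3
grip_force: 0.2
```

```bash
python3 -c "
from h import *
st()"
```

```text
t 6.53 tcp in box [30.3 35.7 69. ] tip over top -1.0 rot err deg(tool) [-0.03  0.01 -0.04] gap -0.3 F [-0.9 -0.1 -0.1] j [-0.29  0.55  1.67 -0.    0.92  1.53]
```

Request:
{"fn": "step_arm", "kwargs": {"travel": [[0,0,0.06],[0,0,0]], "rot": [[0,0,0],[0,0,0]]}}

```text
t: 6.7
position: [635.4, -146.9, 67.6]
eef_rot: [0.0, 0.992, -0.126, 0.0]
force: [-0.8, -1.1, 2.2]
finger_gap: -0.3
grip_force: 0.9
```

Request:
{"fn": "step_arm", "kwargs": {"travel": [[0,0,0.05],[0,0,0]], "rot": [[0,0,0],[0,0,0]]}}

```text
t: 6.87
position: [635.5, -146.7, 66.2]
eef_rot: [0.0, 0.992, -0.126, 0.0]
force: [-0.4, -1.3, 1.6]
finger_gap: -0.3
grip_force: 1.1
```

Request:
{"fn": "step_arm", "kwargs": {"travel": [[0,0,0.2],[0,0,0.2],[0,0,0.2],[0,0,0]], "rot": [[0,0,0],[0,0,0],[0,0,0],[0,0,0]]}}

```text
t: 7.2
position: [634.8, -145.8, 49.4]
eef_rot: [-0.0, 0.992, -0.126, -0.0]
force: [1.2, -0.9, -1.3]
finger_gap: 0.3
grip_force: 0.5
```

Request:
{"fn": "step_arm", "kwargs": {"travel": [[0,0,0.15],[0,0,0.15],[0,0,0]], "rot": [[0,0,0],[0,0,0],[0,0,0]]}}

```text
t: 7.45
position: [634.7, -145.9, 42.3]
eef_rot: [-0.0, 0.992, -0.126, -0.001]
force: [0.9, -0.4, -0.7]
finger_gap: 0.2
grip_force: 0.6
```

```bash
python3 -c "
from h import *
st()"
```

```text
t 7.45 tcp in box [29.6 36.6 42.3] tip over top -27.7 rot err deg(tool) [ 0.01 -0.07 -0.07] gap 0.2 F [ 0.9 -0.4 -0.7] j [-0.29  0.59  1.67  0.    0.88  1.53]
```

Request:
{"fn": "step_arm", "kwargs": {"travel": [[0,0,-0.7],[0,0,-1],[0,0,-1],[0,0,-1],[0,0,-1],[0,0,-0.5],[-0.8,0,0],[-1,0,0],[-1,0,0],[-1,0,0],[-0.6,0,0],[0,0,0]], "rot": [[0,0,0],[0,0,0],[0,0,0],[0,0,0],[0,0,0],[0,0,0],[0,0,0],[0,0,0],[0,0,0],[0,0,0],[0,0,0],[0,0,0]]}}

```text
t: 8.45
position: [524.2, -117.4, 171.7]
eef_rot: [-0.001, 0.992, -0.126, -0.003]
force: [0.3, 0.6, -1.0]
finger_gap: -0.1
grip_force: 0.0
```

```bash
python3 -c "
from h import *
st();a=get_image('side')[120:330,130:410];cv2.imwrite('pics/s3.png',cv2.resize(a,None,fx=2.5,fy=2.5,interpolation=2))"
```

```text
t 8.45 tcp in box [-84.6  36.6 171.7] tip over top 101.7 rot err deg(tool) [ 0.02 -0.38 -0.07] gap -0.1 F [ 0.3  0.6 -1. ] j [-0.3   0.22  1.89 -0.    1.03  1.52]
```

View pics/s3.png

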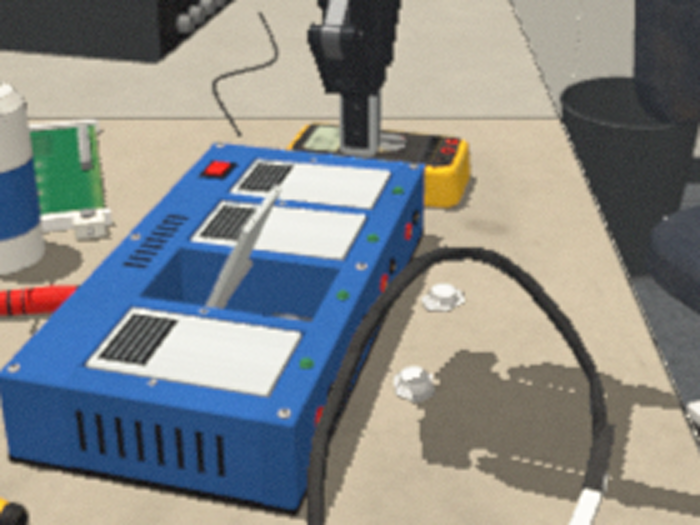

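Request:
{"fn": "step_arm", "kwargs": {"travel": [[0,0,0.6],[0,0,1],[0,0,0.9],[0,0,0.2],[0,0,0]], "rot": [[0,0,0],[0,0,0],[0,0,0],[0,0,0],[0,0,0]]}}

```text
t: 8.92
position: [527.6, -118.4, 103.7]
eef_rot: [-0.0, 0.992, -0.126, -0.002]
force: [-1.4, 0.3, 0.2]
finger_gap: 0.1
grip_force: 0.0
```

Request:
{"fn": "step_arm", "kwargs": {"travel": [[0.5,0,0],[0.5,0,0],[0.4,0,0],[0.3,0,0],[0.3,0,0],[0,0,0]], "rot": [[0,0,0],[0,0,0],[0,0,0],[0,0,0],[0,0,0],[0,0,0]]}}

```text
t: 9.42
position: [579.1, -131.8, 106.9]
eef_rot: [0.0, 0.992, -0.126, 0.001]
force: [-1.1, 0.3, 0.7]
finger_gap: -0.1
grip_force: 0.0
```

```bash
python3 -c "
from h import *
st()"
```

```text
t 9.42 tcp in box [-27.8  36.4 106.9] tip over top 36.9 rot err deg(tool) [-0.    0.14 -0.07] gap -0.1 F [-1.1  0.3  0.7] j [-0.3   0.4   1.8   0.    0.93  1.53]
```

Request:
{"fn": "step_arm", "kwargs": {"travel": [[0.3,0,0],[0.3,0,0],[0.2,0,0],[0.1,0,0],[0,0,0]], "rot": [[0,0,0],[0,0,0],[0,0,0],[0,0,0],[0,0,0]]}}

```text
t: 9.83
position: [599.6, -137.1, 106.0]
eef_rot: [0.0, 0.992, -0.126, 0.0]
force: [-0.3, -0.1, 0.8]
finger_gap: 0.1
grip_force: 0.0
```

Request:
{"fn": "step_arm", "kwargs": {"travel": [[0.1,0,0],[0,0,0]], "rot": [[0,0,0],[0,0,0]]}}

```text
t: 10.0
position: [601.4, -137.5, 105.9]
eef_rot: [-0.0, 0.992, -0.126, -0.0]
force: [0.3, -0.2, 1.4]
finger_gap: 0.1
grip_force: 0.0
```

Request:
{"fn": "step_arm", "kwargs": {"travel": [[0.08,0,0],[0,0,0]], "rot": [[0,0,0],[0,0,0]]}}

```text
t: 10.17
position: [603.2, -138.0, 105.9]
eef_rot: [-0.0, 0.992, -0.126, -0.0]
force: [0.9, 0.3, -0.9]
finger_gap: -0.1
grip_force: 0.2
```

```bash
python3 -c "
from h import *
st()"
```

```text
t 10.17 tcp in box [ -2.9  36.4 105.9] tip over top 35.9 rot err deg(tool) [-0.   -0.01 -0.07] gap -0.1 F [ 0.9  0.3 -0.9] j [-0.3   0.45  1.74 -0.    0.96  1.53]
```

Push on in 2 mm steps until the stop is felt.

Request:
{"fn": "step_arm", "kwargs": {"travel": [[0.1,0,0],[0.06,0,0],[0,0,0]], "rot": [[0,0,0],[0,0,0],[0,0,0]]}}

```text
t: 10.42
position: [607.3, -139.0, 106.0]
eef_rot: [-0.0, 0.992, -0.126, 0.0]
force: [-0.0, -0.6, -0.0]
finger_gap: 0.0
grip_force: 0.2
```

Request:
{"fn": "step_arm", "kwargs": {"travel": [[0.08,0,0],[0,0,0]], "rot": [[0,0,0],[0,0,0]]}}

```text
t: 10.58
position: [608.6, -139.4, 105.8]
eef_rot: [-0.0, 0.992, -0.126, -0.001]
force: [-2.6, 0.8, 0.8]
finger_gap: 0.2
grip_force: 1.2
```

Request:
{"fn": "step_arm", "kwargs": {"travel": [[0.08,0,0],[0,0,0]], "rot": [[0,0,0],[0,0,0]]}}

```text
t: 10.75
position: [608.8, -139.4, 105.7]
eef_rot: [-0.0, 0.992, -0.126, -0.003]
force: [-6.9, 0.4, 3.6]
finger_gap: 0.1
grip_force: 3.6
```

Request:
{"fn": "step_arm", "kwargs": {"travel": [[0.06,0,0],[0,0,0]], "rot": [[0,0,0],[0,0,0]]}}

```text
t: 10.92
position: [608.9, -139.4, 105.7]
eef_rot: [-0.001, 0.992, -0.126, -0.005]
force: [-9.0, 1.9, 7.3]
finger_gap: 0.3
grip_force: 5.3
```

Request:
{"fn": "step_arm", "kwargs": {"travel": [[-0.4,0,0],[-0.9,0,0],[-0.9,0,0],[-0.4,0,-0.4],[0,0,-0.9],[0,0,-0.9],[0,0,-0.9],[0,0,-0.5],[0,0,0]], "rot": [[0,0,0],[0,0,0],[0,0,0],[0,0,0],[0,0,0],[0,0,0],[0,0,0],[0,0,0],[0,0,0]]}}

```text
t: 11.67
position: [552.8, -125.1, 200.2]
eef_rot: [0.001, 0.992, -0.126, 0.005]
force: [1.0, -0.5, 0.4]
finger_gap: -0.2
grip_force: 0.0
```

```bash
python3 -c "
from h import *
st()
a=get_image('side')[120:330,130:410];b=get_image('scene')[130:300,110:330]
cv2.imwrite('pics/s4.png',np.hstack([cv2.resize(a,(400,300),interpolation=2),cv2.resize(b,(388,300),interpolation=2)]))
m=camera_model('side');B2=Rb.apply([4,-3,0])+B
for t in (1.65,1.83):
  L=[[-65*np.cos(t)+2.5*np.sin(t),y,59.5+65*np.sin(t)+2.5*np.cos(t)] for y in(71,7)]
  for BB in(B,B2): print(t,np.round(((proj(m,Rb.apply(L)+BB))-[130,120])*[400/280,300/210]).tolist())
"
```

```text
t 11.67 tcp in box [-55.   36.2 200.2] tip over top 130.2 rot err deg(tool) [-0.02  0.53 -0.07] gap -0.2 F [ 1.  -0.5  0.4] j [-0.3   0.23  1.81  0.    1.09  1.52]
1.65 [[110.0, 123.0], [131.0, 98.0]]
1.65 [[108.0, 121.0], [129.0, 96.0]]
1.83 [[100.0, 124.0], [122.0, 99.0]]
1.83 [[98.0, 122.0], [119.0, 97.0]]
```

View pics/s4.png

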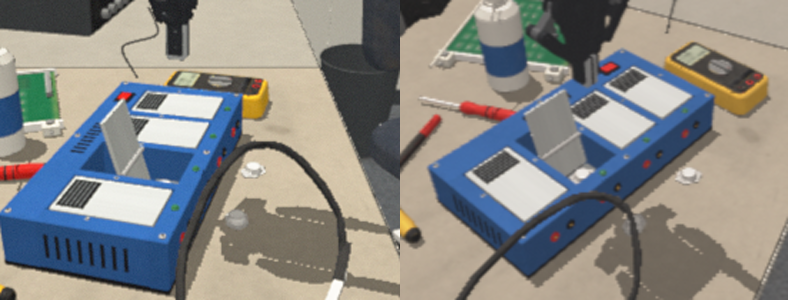

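The picture shows cover B with its top edge at about (101,122)–(123,98), which matches 1.83 rad. The hand is clear, and the multimeter and transistors look undisturbed.

```bash
python3 -c "
from plant import *
print(finish_job())"
```

```text
the job is handed in; nothing more can be done
None
```

Cover B was the free one: D and C stopped hard when pressed, at no more than about 15 N. I pushed B open to its stop at about 1.83 rad, moved the hand clear and handed the job in at about 12 s. A was never pressed, because B was found first.

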